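# Swap the open tray of the print-drying dock

### The job

One tray of the three-tray drying dock, the one with the gear, has been left out: push it fully home with the fingertips first, so that two trays are never out together. Then hook a fingertip behind the front lip of the tray with the standing figure and draw it out along its lane as far as it goes, then let go and move clear. Do not grip, lift or force anything, do not touch the prints, keep the figure standing, and leave the third tray and the things round about alone.

Things in the scene. Friction and masses are not known exactly. Their poses are not given: they have to be found in the camera images.
- lane_figure: fixed aluminium lane of the drying dock that guides the tray that carries the figure. 200 mm long (x) x 118 mm wide (y); origin at the middle of its underside on the table, +x into the dock (away from the robot), z up. The tray slides out along this frame's -x. Base 10 mm thick; two runner walls 24 mm high, 101 mm apart inside
- lip_figure (a point): mid-thickness middle of the top edge of the front lip of the tray that carries the figure, 46 mm above the table; axes parallel to the lane's; moves with the tray. The lip is an upright grey plate 96 mm wide (y), 8 mm thick (x; tray_figure_c4 is its front half, towards the robot, tray_figure_c5 its rear half), standing 30 mm above the tray's inner floor, which is 16 mm above the table
- tray_figure (a joint): how far the tray that carries the figure is drawn out, m: 0 = fully home, 0.11 = fully out at its stop. It slides against about 2 N of friction, stays where left, cannot lift off its lane. Starts 0 to 10 mm out. Tray: grey, open above, 88 mm wide inside, side walls 18 mm high, rear wall 185 mm behind the lip
- lane_gear: fixed aluminium lane of the drying dock that guides the tray that carries the gear. 200 mm long (x) x 118 mm wide (y); origin at the middle of its underside on the table, +x into the dock (away from the robot), z up. The tray slides out along this frame's -x. Base 10 mm thick; two runner walls 24 mm high, 101 mm apart inside
- lip_gear (a point): mid-thickness middle of the top edge of the front lip of the tray that carries the gear, 46 mm above the table; axes parallel to the lane's; moves with the tray. The lip is an upright grey plate 96 mm wide (y), 8 mm thick (x; tray_gear_c4 is its front half, towards the robot, tray_gear_c5 its rear half), standing 30 mm above the tray's inner floor, which is 16 mm above the table
- tray_gear (a joint): how far the tray that carries the gear is drawn out, m: 0 = fully home, 0.11 = fully out at its stop. It slides against about 2 N of friction, stays where left, cannot lift off its lane. Starts 60 to 100 mm out: this is the tray that was left out. Tray: grey, open above, 88 mm wide inside, side walls 18 mm high, rear wall 185 mm behind the lip
- lane_bracket: fixed aluminium lane of the drying dock that guides the tray that carries the bracket. 200 mm long (x) x 118 mm wide (y); origin at the middle of its underside on the table, +x into the dock (away from the robot), z up. The tray slides out along this frame's -x. Base 10 mm thick; two runner walls 24 mm high, 101 mm apart inside
- lip_bracket (a point): mid-thickness middle of the top edge of the front lip of the tray that carries the bracket, 46 mm above the table; axes parallel to the lane's; moves with the tray. The lip is an upright grey plate 96 mm wide (y), 8 mm thick (x; tray_bracket_c4 is its front half, towards the robot, tray_bracket_c5 its rear half), standing 30 mm above the tray's inner floor, which is 16 mm above the table
- tray_bracket (a joint): how far the tray that carries the bracket is drawn out, m: 0 = fully home, 0.11 = fully out at its stop. It slides against about 2 N of friction, stays where left, cannot lift off its lane. Starts home and stays home. Tray: grey, open above, 88 mm wide inside, side walls 18 mm high, rear wall 185 mm behind the lip
- figure: white printed figure of a standing person, loose on its tray's floor, 87 mm tall on a 46 x 42 x 6 mm foot plate, about 60 g; origin under the middle of the foot, z up. It stands 115 to 145 mm behind its tray's lip
- gear: white printed gear lying flat, loose on its tray's floor, 68 mm across, 20 mm high at the hub; origin under its middle, 100 to 150 mm behind its tray's lip
- bracket: white printed angle bracket, loose on its tray's floor, 50 x 36 x 40 mm high; origin under its middle, about 105 to 135 mm behind its tray's lip
- pliers: bystander: pliers with green grips, 140 x 55 x 14 mm, lying on the mat to the side; origin under the middle
- knife: bystander: slim metal craft knife, 135 x 10 x 10 mm, lying on the mat; origin under the middle
- glue: bystander: upright small bottle, 40 mm across, 100 mm tall; origin under the middle
- cup: bystander: grey cup, 72 mm across, 75 mm tall; origin under the middle
- scraper: bystander: scraper with a 100 x 50 mm steel blade and a wooden handle reaching to 129 mm along its x, 18 mm high; origin under the blade's middle
- arc: bystander: white printed lattice arc, about 80 x 45 x 10 mm, lying on the mat; origin at the arc's centre of curvature on the mat

How it is judged:
By the outcome, as a careful person would: the job done as asked, in the order asked, and still so for the second after the job is handed in, with the robot touching nothing.
It also fails if it takes over 51 s, if anything falls off the work surface, if the arm or the gripper's body presses on something with over 40 N, if the wrist force passes 120 N, or if a joint passes its speed limit or range.

### The arm

A 7-joint arm with a two-finger parallel gripper is mounted at the origin on the work surface. World frame = base frame: x ahead of the robot, y to its left, z up, the work surface at z = 0. Lengths are in m, angles in rad, forces in N, time in s.
With the tool pointing down it reaches from about 0.4 to 0.9 m from the base axis. Payload 5.5 kg.
Tool frame: the origin (TCP) lies at the very end of the fingers, on their centre line; the grasp point (between the pads) lies 19 mm behind it (r.grip_depth is the distance from the TCP to the grasp point, in m); x points along the fingers, y is the direction in which the jaws open and shut, and the axes are right-handed (so a half turn about x gives the same grasp; the last joint's range is limited). The gripper opens to 92 mm and grips with 3 to 60 N. Pads are 19 mm wide; open, the fingers measure 130 mm over their backs; the gripper's body (75 mm by 190 mm) begins 47 mm behind the grasp point.
Start: joints at [-1.083, 0.501, -0.427, 1.55, 0.221, 1.138, -0.21], TCP at [0.145, 0.634, 0.227] pointing down, gripper open.
Joint ranges: [-2.88, 2.88], [-0.31, 2.03], [-1.54, 1.56], [0.2, 2.42], [-1.41, 4.55], [0.19, 2.02], [-2.57, 2.57]. Speed limits (rad/s): [2.57, 2.57, 3.14, 3.14, 3.14, 3.14, 3.14].

### API

Orientations are given as a unit quaternion [w, x, y, z].
In Python, from station import r gives the robot as it stands.
- The arm moves only by the shell command python3 -m handwheel 'ROWS' [OPENING] [FORCE]. ROWS is JSON, a list of rows, each an object with "dp": the shift along the tool's x, y, z in m, a list of three; "twist": the turn about the tool's x in rad. A call has 1 to 12 rows; each row is the pose to reach, as a shift and turn from the pose commanded when the call began, along the tool's axes at that moment; what a row does not reach only later rows make up. A row lasts 1/10 s, in which the tool goes at most 50 mm and 8.59 degrees, less where a joint would pass 70% of its speed; a pose out of reach is approached as far as the arm can. A call with a gripper value outside its range is refused whole. OPENING is the closure, from 0 (fully open) to 1 (shut), set as the call begins (- or left out, the last holds). The fingers move at their own pace and stop on an object; FORCE is the grip in N (left out, the last holds). Time passes only in rows, so rows that repeat a pose let the fingers close. It gives the time, the measured TCP pose, the force and the opening at its end, in the units of the state.
- r.get_obs(): the state, without advancing time (a new reading comes with each control period).
- r.capture(name): name is "side" or "top"; returns the picture (420x560x3 uint8, blue, green, red); there is no depth.
- r.camera_params(name): a dict with "K" (3x3 intrinsics, pixels), "k1" (the pictures are not rectified: a ray, as slopes to the right and down, at radius r is drawn at 1 + k1 r^2 times it, then the intrinsics apply), "world_to_cam" (4x4, takes a point from world to camera coordinates). Camera axes: x right, y down, z forward; pixel columns grow to the right and rows downward; lengths in m; the calibration is good to about 2 mm. A picture is of the moment at which its call begins. camera_params takes no time and is no camera call.
- r.sign_off(): hands the job in, once; it reports no verdict.
Trained networks look in the newest picture that a camera, given by its name, has taken for a name from the list of things; names that differ only in an ending like _2 or _b are one class to them, and where a whole thing is asked for, a point or a joint stands for the part that bears it (a point fixed in the world has none). Each returns a list of dicts, best first, with "confidence" (0 to 1); they miss things now and then, are a little off and sometimes report something else, mostly with a low value. They report only what shows in the picture. A call takes as long as a camera call.
- r.masks_of(name, camera): "mask" (420x560 bool, what is visible of it) and "extent" ([left, top, right, bottom] in pixels, round what is visible of it).
- r.mark_of(name, camera): "position" ([column, row] in pixels: a listed point, or the origin of a listed thing).
The state is a dict: "clock": time; "joint_positions": joint angles; "qd": joint speeds; "joint_efforts": joint torques, N m; "ee_pos": TCP position; "tool_rot": TCP orientation; "ft_force": force on the tool from outside, world axes, zero at the start; "torque": the same for the moment, N m; "opening": finger opening in m.
Only numpy, scipy, OpenCV 4.12 (cv2) and the standard library are available. Lean on these libraries where they do the work, as an engineer would, in place of code of your own. Each camera call takes 0.05 s, during which the arm holds its last target. There are 200 camera calls.

## Working session

There is one attempt and no reset: what is moved stays moved. The work goes in short steps, Python scripts to look and compute and a shell command to move; the robot and the scene stay as the last step left them, time stands still between calls to the robot, and variables do not carry over. Pictures are saved under pics/ and viewed, about 8 in all and at most 12, crops included, and the job is handed in when it is done.

```bash
mkdir -p pics; ls
cat > h.py <<'E'
from station import r
import numpy as np, cv2
def pix(P,cam):
    c=r.camera_params(cam);K=np.array(c["K"]);T=np.array(c["world_to_cam"])
    p=T[:3,:3]@np.array(P)+T[:3,3];s=p[:2]/p[2];s=s*(1+c["k1"]*(s@s));return K[:2,:2]@s+K[:2,2]
def at(uv,cam,z):
    c=r.camera_params(cam);K=np.array(c["K"]);T=np.array(c["world_to_cam"])
    d=np.linalg.inv(K[:2,:2])@(np.array(uv)-K[:2,2]);s=d.copy()
    for _ in range(20): s=d/(1+c["k1"]*(s@s))
    o=-T[:3,:3].T@T[:3,3];v=T[:3,:3].T@np.array([s[0],s[1],1]);return o+v*(z-o[2])/v[2]
E
python3 - <<'E'
from h import *
o=r.get_obs();print({k:np.round(o[k],3) for k in("clock","ee_pos","tool_rot","ft_force","opening")})
for c in("top","side"):
    im=r.capture(c);cv2.imwrite(f"pics/{c}0.png",im)
    for n,z in(("lip_figure",.046),("lip_gear",.046),("lip_bracket",.046),("lane_figure",0),("lane_gear",0),("lane_bracket",0),("figure",.016),("gear",.016),("glue",0),("cup",0)):
        for m in r.mark_of(n,c)[:2]: print(c,n,round(m["confidence"],2),np.round(m["position"],1),at(m["position"],c,z).round(4))
E
```

```text
pics
{'clock': np.float64(0.0), 'ee_pos': array([0.145, 0.633, 0.226]), 'tool_rot': array([ 0.703,  0.079,  0.703, -0.08 ]), 'ft_force': array([-0.125,  0.063, -0.617]), 'opening': np.float64(0.092)}
top lip_figure 0.61 [310.9 174. ] [ 0.6323 -0.0809  0.046 ]
top lip_gear 0.68 [301.6 129.6] [ 0.755  -0.0573  0.046 ]
top lip_gear 0.6 [222.  208.8] [0.5395 0.1496 0.046 ]
top lip_bracket 0.68 [264.6 175.6] [0.628  0.0402 0.046 ]
top lane_figure 0.58 [306.8 143.3] [ 0.732  -0.0726  0.    ]
top lane_gear 0.82 [221.6 149.4] [0.715  0.1618 0.    ]
top lane_bracket 0.65 [258.6 148.6] [0.7169 0.0599 0.    ]
top figure 0.54 [302.8 128.9] [ 0.768  -0.0614  0.016 ]
top gear 0.68 [219.2 165.8] [0.6635 0.1646 0.016 ]
top gear 0.2 [301.5 129.5] [ 0.7663 -0.0578  0.016 ]
top glue 0.73 [152.8 182. ] [0.6231 0.3488 0.    ]
top cup 0.64 [433.4 175.1] [ 0.6426 -0.4192  0.    ]
side lip_figure 0.98 [322.7 228.5] [ 0.624  -0.0755  0.046 ]
side lip_gear 0.57 [274.1 187.9] [0.5447 0.1753 0.046 ]
side lip_bracket 0.71 [306.5 208.1] [0.6106 0.0349 0.046 ]
side lip_bracket 0.41 [235.4 173.6] [0.4389 0.3025 0.046 ]
side lane_figure 0.64 [321.4 189.1] [0.7161 0.2131 0.    ]
side lane_figure 0.56 [357.5 233.2] [ 0.7361 -0.0569  0.    ]
side lane_gear 0.73 [322.6 192.5] [0.7128 0.1899 0.    ]
side lane_bracket 0.94 [335.9 214.8] [0.7092 0.0489 0.    ]
side figure 0.71 [230.5 312. ] [ 0.3479 -0.291   0.016 ]
side figure 0.53 [369.1 228.9] [ 0.7657 -0.0656  0.016 ]
side gear 0.73 [309.2 194.9] [0.6562 0.1576 0.016 ]
side gear 0.25 [228.7 315.1] [ 0.3431 -0.299   0.016 ]
side glue 0.84 [281.3 171.9] [0.6134 0.3702 0.    ]
side glue 0.74 [233.8 174.3] [0.442  0.3898 0.    ]
side cup 0.78 [377.1 340.3] [ 0.6301 -0.4206  0.    ]
```

Run:
```python
import cv2
a=cv2.imread("pics/top0.png");b=cv2.imread("pics/side0.png")
cv2.imwrite("pics/t1.png",cv2.resize(a[90:270,110:350],(800,600),interpolation=cv2.INTER_CUBIC))
```

```text
(no output)
```

View pics/t1.png

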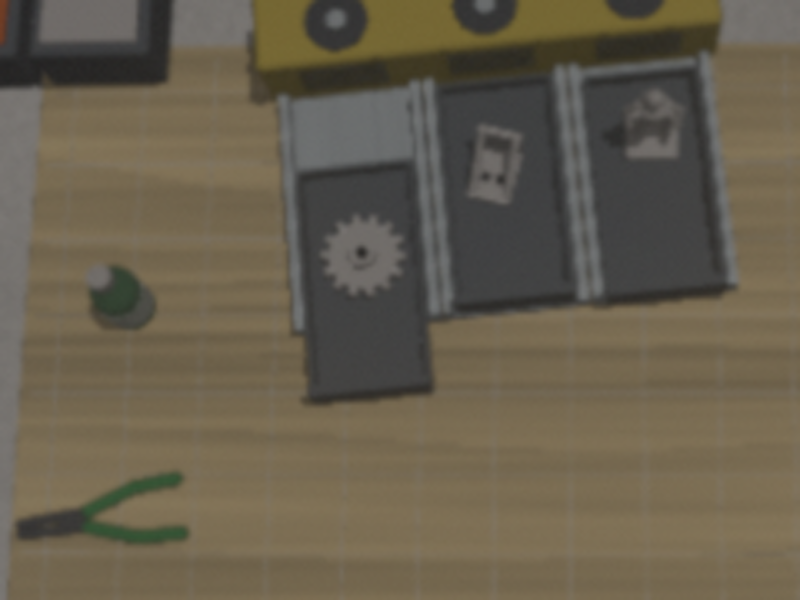

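View pics/side0.png

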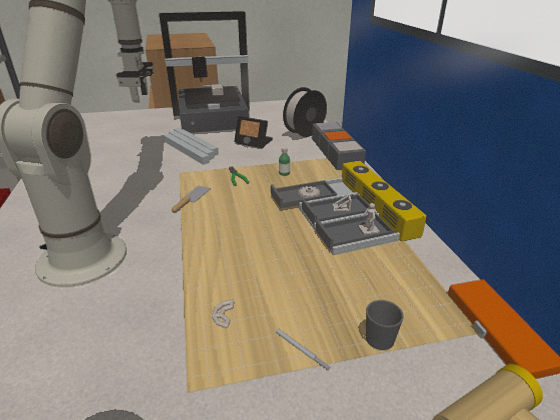

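The top picture shows the gear tray on the left drawn out (crop lip ~(370,397)), the bracket tray in the middle and the figure tray on the right (lip ~(662,295)). The glue stands well to the left. The side view agrees, so next I fit the lane yaw.

Run:
```python
from h import *
f=lambda x,y,z:at([110+x*.3-.35,90+y*.3-.35],"top",z)
for n,a,b,z in(("gear L wall",(280,97),(297,332),.024),("fig R wall",(708,52),(735,287),.024),("mid walls",(425,82),(440,314),.024),("mid walls2",(568,66),(590,298),.024)):
    A,B=f(*a,z),f(*b,z);d=A-B;print(n,A.round(4),B.round(4),np.degrees(np.arctan2(d[1],d[0])).round(2))
for n,a,b,z in(("gear lip",(307,402),(432,390),.046),("fig lip",(600,298),(728,290),.046),("br lip",(450,310),(577,298),.046)):
    A,B=f(*a,z),f(*b,z);d=A-B;print(n,A.round(4),B.round(4),((A+B)/2).round(4),np.linalg.norm(d).round(4),np.degrees(np.arctan2(-d[0],d[1])).round(2))
o=r.get_obs()
from scipy.spatial.transform import Rotation as R
q=o["tool_rot"];print(R.from_quat(np.roll(q,-1)).as_matrix().round(3))
im=r.capture("top")
for n in("tray_gear","tray_figure","tray_bracket","lane_gear","lane_figure","lane_bracket"):
    for m in r.masks_of(n,"top")[:2]:
        k=m["mask"].astype(np.uint8);c,_=cv2.findContours(k,0,2);c=max(c,key=cv2.contourArea)
        P=np.array([at(p,"top",.03)[:2] for p in c[:,0].astype(float)],np.float32)
        print(n,round(m["confidence"],2),m["extent"],cv2.boxPoints(cv2.minAreaRect(P)).round(3).tolist())
```

```text
gear L wall [0.796  0.2385 0.024 ] [0.5967 0.2163 0.024 ] 6.36
fig R wall [ 0.8342 -0.1146  0.024 ] [ 0.6334 -0.1331  0.024 ] 5.28
mid walls [0.8081 0.1186 0.024 ] [0.6113 0.1021 0.024 ] 4.82
mid walls2 [0.8217 0.001  0.024 ] [ 0.6243 -0.0174  0.024 ] 5.31
gear lip [0.5357 0.2022 0.046 ] [0.5452 0.1049 0.046 ] [0.5404 0.1536 0.046 ] 0.0978 5.57
fig lip [ 0.6186 -0.0254  0.046 ] [ 0.6251 -0.1257  0.046 ] [ 0.6219 -0.0755  0.046 ] 0.1006 3.72
br lip [0.609  0.0921 0.046 ] [ 0.6186 -0.0073  0.046 ] [0.6138 0.0424 0.046 ] 0.0999 5.51
[[-0.     0.223  0.975]
 [ 0.     0.975 -0.223]
 [-1.     0.    -0.   ]]
tray_gear 0.79 [199.6, 135.7, 243.2, 210.1] [[0.5360000133514404, 0.20399999618530273], [0.5460000038146973, 0.10400000214576721], [0.7409999966621399, 0.12399999797344208], [0.7310000061988831, 0.2240000069141388]]
tray_figure 0.75 [285.3, 110.4, 333.0, 182.0] [[0.6159999966621399, -0.03200000151991844], [0.6269999742507935, -0.1289999932050705], [0.8230000138282776, -0.10700000077486038], [0.8119999766349792, -0.009999999776482582]]
tray_bracket 0.76 [241.6, 109.0, 284.6, 181.7] [[0.6
[... 566 characters left out ...]
[0.8199999928474426, 0.004000000189989805]]
lane_figure 0.6 [249.4, 128.3, 266.9, 149.5] [[0.6990000009536743, 0.0430000014603138], [0.7639999985694885, 0.03500000014901161], [0.7699999809265137, 0.0729999989271164], [0.7039999961853027, 0.0820000022649765]]
lane_bracket 0.75 [204.7, 156.1, 229.2, 179.6] [[0.6259999871253967, 0.1340000033378601], [0.6890000104904175, 0.13300000131130219], [0.6899999976158142, 0.1979999989271164], [0.6259999871253967, 0.1979999989271164]]
lane_bracket 0.65 [234.1, 107.9, 290.3, 189.5] [[0.6019999980926514, 0.10100000351667404], [0.6140000224113464, -0.023000000044703484], [0.8240000009536743, -0.0010000000474974513], [0.8119999766349792, 0.12200000137090683]]
```

Lane yaw is about 5.5° and the gear lip front is at about (0.540, 0.154). I close the fingers and travel high to a point in front of it.

```bash
python3 -m handwheel '[{"dp":[0,-0.03,0.034],"twist":-0.05},{"dp":[0,-0.065,0.075],"twist":-0.1},{"dp":[0,-0.10,0.115],"twist":-0.15},{"dp":[0,-0.14,0.16],"twist":-0.2},{"dp":[0,-0.175,0.2],"twist":-0.25},{"dp":[0,-0.21,0.24],"twist":-0.3},{"dp":[0,-0.25,0.285],"twist":-0.321},{"dp":[0,-0.285,0.325],"twist":-0.321},{"dp":[0,-0.32,0.365],"twist":-0.321},{"dp":[0,-0.355,0.405],"twist":-0.321},{"dp":[0,-0.38,0.435],"twist":-0.321},{"dp":[0,-0.395,0.45],"twist":-0.321}]' 1 20
```

```text
clock: 2.65
ee_pos: [0.4947, 0.1495, 0.2272]
tool_rot: [0.707, -0.034, 0.706, 0.034]
ft_force: [0.8, 0.6, 0.1]
opening: 0.0021
```

```bash
python3 -m handwheel '[{"dp":[0,0,0],"twist":0},{"dp":[0,0,0],"twist":0}]'
python3 - <<'E'
from h import *
from scipy.spatial.transform import Rotation as R
o=r.get_obs();print(o["clock"],o["ee_pos"],o["ft_force"],o["opening"],R.from_quat(np.roll(o["tool_rot"],-1)).as_matrix().round(3))
E
```

```text
clock: 2.85
ee_pos: [0.4941, 0.1499, 0.2267]
tool_rot: [0.706, -0.033, 0.706, 0.033]
ft_force: [-0.4, 0.6, 0.4]
opening: 0.0008
2.85 [0.49407054 0.14990111 0.22667334] [-0.36240506  0.62378064  0.44169385] 0.0007866362445705953 [[-0.    -0.092  0.996]
 [ 0.     0.996  0.092]
 [-1.     0.    -0.   ]]
```

```bash
python3 -m handwheel '[{"dp":[0.05,0,0],"twist":0},{"dp":[0.1,0,0],"twist":0},{"dp":[0.14,0,0],"twist":0},{"dp":[0.17,0,0],"twist":0},{"dp":[0.19,0,0],"twist":0},{"dp":[0.197,0,0],"twist":0},{"dp":[0.197,0,0],"twist":0}]'
python3 - <<'E'
from h import *
s=r.capture("side");cv2.imwrite("pics/s2.png",cv2.resize(s[120:270,220:420],(800,600),interpolation=cv2.INTER_CUBIC))
E
```

```text
clock: 3.55
ee_pos: [0.4922, 0.1526, 0.0291]
tool_rot: [0.706, -0.035, 0.707, 0.035]
ft_force: [-0.8, 0.3, 0.3]
opening: 0.0006
```

View pics/s2.png

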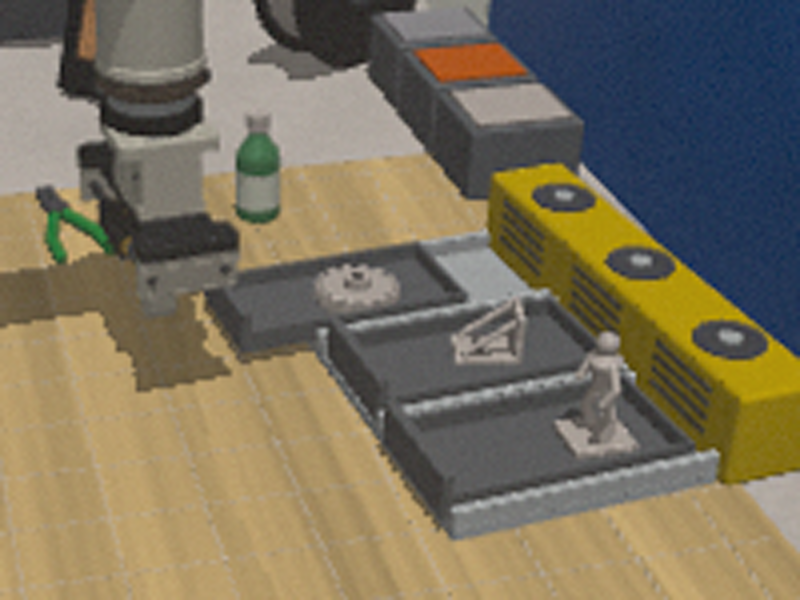

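The fingertips (crop ~(155,290)) are just in front of the gear lip with nothing around them. I push at about 60 mm/s, then slower.

```bash
python3 -m handwheel '[{"dp":[0,0,0.012],"twist":0},{"dp":[0,0,0.022],"twist":0},{"dp":[0,0,0.028],"twist":0},{"dp":[0,0,0.033],"twist":0},{"dp":[0,0,0.038],"twist":0},{"dp":[0,0,0.043],"twist":0},{"dp":[0,0,0.048],"twist":0},{"dp":[0,0,0.053],"twist":0},{"dp":[0,0,0.058],"twist":0},{"dp":[0,0,0.063],"twist":0},{"dp":[0,0,0.068],"twist":0},{"dp":[0,0,0.072],"twist":0}]'; python3 -m handwheel '[{"dp":[0,0,0.004],"twist":0},{"dp":[0,0,0.008],"twist":0},{"dp":[0,0,0.012],"twist":0},{"dp":[0,0,0.015],"twist":0},{"dp":[0,0,0.018],"twist":0},{"dp":[0,0,0.020],"twist":0}]'
```

```text
clock: 4.8
ee_pos: [0.5654, 0.1582, 0.0295]
tool_rot: [0.706, -0.034, 0.706, 0.034]
ft_force: [-1.8, 0.5, -0.2]
opening: 0.0004
clock: 5.4
ee_pos: [0.5854, 0.1601, 0.0297]
tool_rot: [0.706, -0.034, 0.706, 0.034]
ft_force: [-1.6, 0.2, -1.6]
opening: 0.0005
```

Pushing at about 2 N, which matches the stated friction. I creep on to the stop.

```bash
for i in 1 2 3; do python3 -m handwheel '[{"dp":[0,0,0.001],"twist":0},{"dp":[0,0,0.002],"twist":0},{"dp":[0,0,0.003],"twist":0},{"dp":[0,0,0.003],"twist":0}]'|egrep "pos|force"; done
```

```text
ee_pos: [0.5883, 0.1603, 0.0298]
ft_force: [-1.7, 0.8, -0.7]
ee_pos: [0.5913, 0.1606, 0.0298]
ft_force: [-0.9, 1.4, -0.4]
ee_pos: [0.5933, 0.1608, 0.0297]
ft_force: [-4.0, 0.6, 3.4]
```

```bash
for i in 1 2 3; do python3 -m handwheel '[{"dp":[0,0,0.001],"twist":0},{"dp":[0,0,0.001],"twist":0}]'|egrep "pos|force"; done
```

```text
ee_pos: [0.5934, 0.1607, 0.0295]
ft_force: [-5.9, -0.3, 4.7]
ee_pos: [0.5934, 0.1607, 0.0294]
ft_force: [-9.2, -0.6, 6.7]
ee_pos: [0.5934, 0.1607, 0.0293]
ft_force: [-11.3, -1.7, 8.5]
```

It is on its stop: the force builds and the tip does not move. I back off, rise, and check.

```bash
python3 -m handwheel '[{"dp":[0,0,-0.01],"twist":0},{"dp":[0,0,-0.03],"twist":0},{"dp":[0,0,-0.05],"twist":0},{"dp":[-0.04,0,-0.06],"twist":0},{"dp":[-0.09,0,-0.06],"twist":0},{"dp":[-0.14,0,-0.06],"twist":0},{"dp":[-0.14,-0.05,-0.08],"twist":0},{"dp":[-0.14,-0.1,-0.1],"twist":0},{"dp":[-0.14,-0.15,-0.1],"twist":0},{"dp":[-0.14,-0.2,-0.1],"twist":0},{"dp":[-0.14,-0.23,-0.1],"twist":0},{"dp":[-0.14,-0.23,-0.1],"twist":0}]'
python3 - <<'E'
from h import *
a=r.capture("top")
cv2.imwrite("pics/t3.png",cv2.resize(a[90:210,180:340],(800,600),interpolation=cv2.INTER_CUBIC))
for n in("tray_gear","tray_figure","tray_bracket"):
    for m in r.masks_of(n,"top")[:1]:
        k=m["mask"].astype(np.uint8);c,_=cv2.findContours(k,0,2);c=max(c,key=cv2.contourArea)
        P=np.array([at(p,"top",.03)[:2] for p in c[:,0].astype(float)],np.float32)
        print(n,round(m["confidence"],2),m["extent"],cv2.boxPoints(cv2.minAreaRect(P)).round(3).tolist())
r.capture("side")
for c in("top","side"):
  for n,z in(("lip_figure",.046),("lip_gear",.046),("lip_bracket",.046),("figure",.016)):
    for m in r.mark_of(n,c)[:1]: print(c,n,round(m["confidence"],2),at(m["position"],c,z).round(4))
E
```

```text
clock: 8.4
ee_pos: [0.5204, -0.0858, 0.1704]
tool_rot: [0.708, -0.032, 0.705, 0.029]
ft_force: [0.2, -0.3, 0.5]
opening: 0.0006
tray_gear 0.83 [198.1, 112.3, 240.5, 188.9] [[0.593999981880188, 0.21199999749660492], [0.6029999852180481, 0.10999999940395355], [0.8029999732971191, 0.1289999932050705], [0.7929999828338623, 0.23000000417232513]]
tray_figure 0.74 [286.6, 110.7, 323.3, 178.6] [[0.6610000133514404, -0.027000000700354576], [0.6700000166893005, -0.11999999731779099], [0.8199999928474426, -0.10499999672174454], [0.8100000023841858, -0.012000000104308128]]
tray_bracket 0.59 [241.6, 109.9, 283.5, 185.3] [[0.609000027179718, 0.08900000154972076], [0.6190000176429749, -0.007000000216066837], [0.8149999976158142, 0.013000000268220901], [0.8059999942779541, 0.10899999737739563]]
top lip_figure 0.27 [0.6328 0.0436 0.046 ]
top lip_gear 0.61 [0.6044 0.1581 0.046 ]
top lip_bracket 0.84 [0.6301 0.0457 0.046 ]
top figure 0.66 [ 0.7695 -0.0589  0.016 ]
side lip_figure 0.92 [ 0.6267 -0.0698  0.046 ]
side lip_gear 0.68 [0.6108 0.177  0.046 ]
side lip_bracket 0.57 [0.6108 0.0492 0.046 ]
side figure 0.54 [ 0.7607 -0.068   0.016 ]
```

View pics/t3.png

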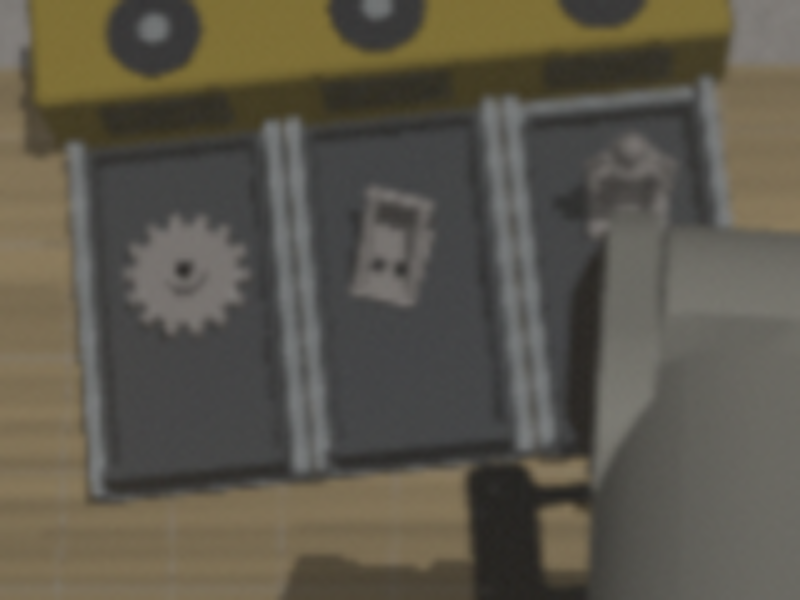

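The gear tray is home: crop lip at (195,485), in line with the bracket lip, and the gear is undisturbed. Next I go over the figure tray, about 35 mm behind its lip.

```bash
python3 -m handwheel '[{"dp":[0,0,0.04],"twist":0},{"dp":[0,0,0.08],"twist":0},{"dp":[0,0,0.115],"twist":0},{"dp":[0,0,0.135],"twist":0},{"dp":[0,0,0.143],"twist":0},{"dp":[0,0,0.143],"twist":0},{"dp":[0,0,0.143],"twist":0}]'
python3 - <<'E'
from h import *
s=r.capture("side");cv2.imwrite("pics/s4.png",cv2.resize(s[120:270,260:460],(800,600),interpolation=cv2.INTER_CUBIC))
E
```

```text
clock: 9.75
ee_pos: [0.6607, -0.0639, 0.1693]
tool_rot: [0.706, -0.034, 0.707, 0.034]
ft_force: [-0.8, -0.0, -0.5]
opening: 0.0005
```

View pics/s4.png

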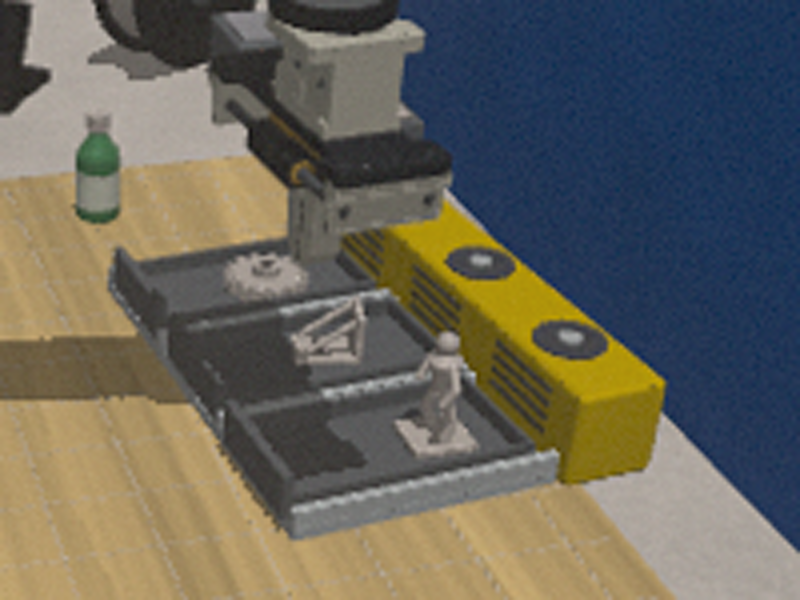

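The figure stands at crop (435,400), well beyond where the fingers come down, and the gripper is centred over the front part of the tray. I descend.

```bash
python3 -m handwheel '[{"dp":[0.03,-0.006,0],"twist":0},{"dp":[0.06,-0.006,0],"twist":0},{"dp":[0.09,-0.006,0],"twist":0},{"dp":[0.11,-0.006,0],"twist":0},{"dp":[0.125,-0.006,0],"twist":0},{"dp":[0.135,-0.006,0],"twist":0},{"dp":[0.141,-0.006,0],"twist":0},{"dp":[0.141,-0.006,0],"twist":0},{"dp":[0.141,-0.006,0],"twist":0}]'
python3 - <<'E'
from h import *
s=r.capture("side");cv2.imwrite("pics/s5.png",cv2.resize(s[120:270,260:460],(800,600),interpolation=cv2.INTER_CUBIC))
E
```

```text
clock: 10.7
ee_pos: [0.6632, -0.0697, 0.0296]
tool_rot: [0.707, -0.034, 0.706, 0.034]
ft_force: [0.3, 1.1, -0.4]
opening: 0.0005
```

View pics/s5.png

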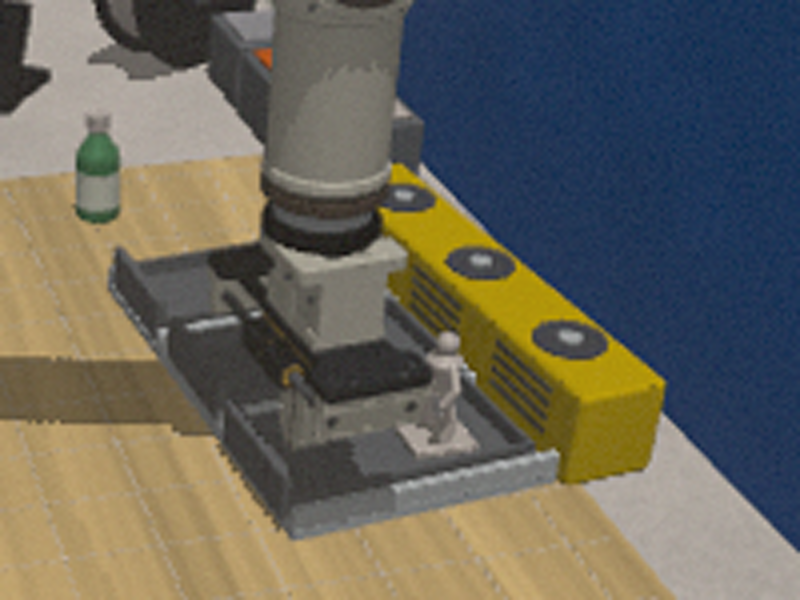

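The fingers are inside the tray behind the lip (crop ~(305,440)), with the figure clear to the right. I approach the lip gently.

```bash
python3 -m handwheel '[{"dp":[0,0,-0.003],"twist":0},{"dp":[0,0,-0.007],"twist":0},{"dp":[0,0,-0.010],"twist":0},{"dp":[0,0,-0.012],"twist":0},{"dp":[0,0,-0.014],"twist":0},{"dp":[0,0,-0.016],"twist":0},{"dp":[0,0,-0.018],"twist":0},{"dp":[0,0,-0.02],"twist":0},{"dp":[0,0,-0.022],"twist":0},{"dp":[0,0,-0.024],"twist":0},{"dp":[0,0,-0.026],"twist":0},{"dp":[0,0,-0.028],"twist":0}]';python3 -m handwheel '[{"dp":[0,0,-0.002],"twist":0},{"dp":[0,0,-0.004],"twist":0},{"dp":[0,0,-0.006],"twist":0},{"dp":[0,0,-0.008],"twist":0}]'
```

```text
clock: 11.95
ee_pos: [0.6348, -0.0724, 0.0288]
tool_rot: [0.707, -0.034, 0.706, 0.034]
ft_force: [2.6, 0.3, -0.6]
opening: 0.0006
clock: 12.35
ee_pos: [0.6267, -0.0733, 0.0288]
tool_rot: [0.706, -0.034, 0.706, 0.034]
ft_force: [1.7, -0.5, 0.2]
opening: 0.0006
```

Engaged at about 2 N. I draw it out steadily at about 30 mm/s.

```bash
python3 -m handwheel '[{"dp":[0,0,-0.003],"twist":0},{"dp":[0,0,-0.006],"twist":0},{"dp":[0,0,-0.009],"twist":0},{"dp":[0,0,-0.012],"twist":0},{"dp":[0,0,-0.015],"twist":0},{"dp":[0,0,-0.018],"twist":0},{"dp":[0,0,-0.021],"twist":0},{"dp":[0,0,-0.024],"twist":0},{"dp":[0,0,-0.027],"twist":0},{"dp":[0,0,-0.03],"twist":0},{"dp":[0,0,-0.033],"twist":0},{"dp":[0,0,-0.036],"twist":0}]'|egrep "pos|force";python3 -m handwheel '[{"dp":[0,0,-0.003],"twist":0},{"dp":[0,0,-0.006],"twist":0},{"dp":[0,0,-0.009],"twist":0},{"dp":[0,0,-0.012],"twist":0},{"dp":[0,0,-0.015],"twist":0},{"dp":[0,0,-0.018],"twist":0},{"dp":[0,0,-0.021],"twist":0},{"dp":[0,0,-0.024],"twist":0},{"dp":[0,0,-0.027],"twist":0},{"dp":[0,0,-0.03],"twist":0},{"dp":[0,0,-0.032],"twist":0},{"dp":[0,0,-0.034],"twist":0}]'|egrep "pos|force"
python3 - <<'E'
from h import *
r.capture("side");r.capture("top")
for c in("top","side"):
  for n,z in(("lip_figure",.046),("figure",.016)):
    for m in r.mark_of(n,c)[:1]: print(c,n,round(m["confidence"],2),at(m["position"],c,z).round(4))
E
```

```text
ee_pos: [0.5906, -0.0766, 0.0287]
ft_force: [2.5, -2.2, -0.1]
ee_pos: [0.5568, -0.0798, 0.0287]
ft_force: [2.3, -1.7, 0.5]
side lip_figure 0.57 [ 0.7043 -0.1167  0.046 ]
side figure 0.68 [ 0.6856 -0.0641  0.016 ]
```

```bash
python3 -m handwheel '[{"dp":[0,0,-0.002],"twist":0},{"dp":[0,0,-0.004],"twist":0},{"dp":[0,0,-0.006],"twist":0},{"dp":[0,0,-0.008],"twist":0},{"dp":[0,0,-0.01],"twist":0},{"dp":[0,0,-0.012],"twist":0}]'|egrep "pos|force"; for i in 1 2 3 4; do python3 -m handwheel '[{"dp":[0,0,-0.001],"twist":0},{"dp":[0,0,-0.002],"twist":0},{"dp":[0,0,-0.003],"twist":0},{"dp":[0,0,-0.003],"twist":0}]'|egrep "pos|force"; done
```

```text
ee_pos: [0.5449, -0.0808, 0.0287]
ft_force: [2.6, 1.1, -1.4]
ee_pos: [0.5419, -0.0812, 0.0287]
ft_force: [0.4, 1.0, 0.3]
ee_pos: [0.5389, -0.0816, 0.0287]
ft_force: [1.0, 1.1, -0.4]
ee_pos: [0.5388, -0.0817, 0.0291]
ft_force: [8.2, 1.4, -5.5]
ee_pos: [0.5388, -0.0817, 0.0297]
ft_force: [13.6, 1.3, -9.8]
```

It has hit the outer stop. I let go by moving the fingers away from the lip, then lift straight up and retreat.

```bash
python3 -m handwheel '[{"dp":[0,0,0.006],"twist":0},{"dp":[0,0,0.012],"twist":0},{"dp":[0,0,0.018],"twist":0},{"dp":[0,0,0.018],"twist":0},{"dp":[-0.03,0,0.018],"twist":0},{"dp":[-0.07,0,0.018],"twist":0},{"dp":[-0.11,0,0.018],"twist":0},{"dp":[-0.15,0,0.018],"twist":0},{"dp":[-0.19,0,0.0],"twist":0},{"dp":[-0.22,0,-0.04],"twist":0},{"dp":[-0.22,0,-0.08],"twist":0},{"dp":[-0.22,0,-0.1],"twist":0}]'; python3 -m handwheel '[{"dp":[0,0.05,0],"twist":0},{"dp":[0,0.1,0],"twist":0},{"dp":[0,0.15,0],"twist":0},{"dp":[0,0.2,0],"twist":0},{"dp":[0,0.25,0],"twist":0},{"dp":[0,0.3,0],"twist":0},{"dp":[0,0.3,0],"twist":0},{"dp":[0,0.3,0],"twist":0}]'
python3 - <<'E'
from h import *
a=r.capture("top");s=r.capture("side")
L=cv2.resize(a[90:240,170:345],(490,420),interpolation=cv2.INTER_CUBIC)
S=cv2.resize(s[150:270,250:440],(665,420),interpolation=cv2.INTER_CUBIC)
cv2.imwrite("pics/f6.png",cv2.resize(np.hstack([L,S]),(800,291)))
for c in("top","side"):
  for n,z in(("lip_figure",.046),("lip_gear",.046),("lip_bracket",.046),("figure",.016)):
    for m in r.mark_of(n,c)[:1]: print(c,n,round(m["confidence"],2),at(m["position"],c,z).round(4))
for n in("tray_gear","tray_figure","tray_bracket"):
    for m in r.masks_of(n,"top")[:1]:
        k=m["mask"].astype(np.uint8);c,_=cv2.findContours(k,0,2);c=max(c,key=cv2.contourArea)
        P=np.array([at(p,"top",.03)[:2] for p in c[:,0].astype(float)],np.float32)
        print(n,round(m["confidence"],2),m["extent"],cv2.boxPoints(cv2.minAreaRect(P)).round(3).tolist())
E
```

```text
clock: 18.45
ee_pos: [0.4305, -0.0924, 0.2494]
tool_rot: [0.706, -0.034, 0.706, 0.033]
ft_force: [0.5, -0.6, -0.0]
opening: 0.0003
clock: 19.25
ee_pos: [0.4039, 0.2075, 0.2484]
tool_rot: [0.706, -0.035, 0.707, 0.035]
ft_force: [0.5, -0.6, -0.2]
opening: 0.0004
top lip_figure 0.56 [ 0.5243 -0.087   0.046 ]
top lip_gear 0.7 [0.6088 0.162  0.046 ]
top lip_bracket 0.79 [0.6185 0.0372 0.046 ]
top figure 0.69 [ 0.6612 -0.0723  0.016 ]
side lip_figure 0.73 [ 0.5284 -0.0893  0.046 ]
side lip_gear 0.76 [0.6066 0.1759 0.046 ]
side lip_bracket 0.89 [0.6113 0.0468 0.046 ]
side figure 0.63 [0.7103 0.1661 0.016 ]
tray_figure 0.97 [289.0, 147.6, 334.3, 219.3] [[0.5139999985694885, -0.041999999433755875], [0.5239999890327454, -0.14000000059604645], [0.7179999947547913, -0.11999999731779099], [0.7070000171661377, -0.02199999988079071]]
tray_bracket 0.79 [240.4, 108.0, 284.0, 183.2] [[0.6079999804496765, 0.08699999749660492], [0.6190000176429749, -0.009999999776482582], [0.8180000185966492, 0.013000000268220901], [0.8069999814033508, 0.10999999940395355]]
```

View pics/f6.png

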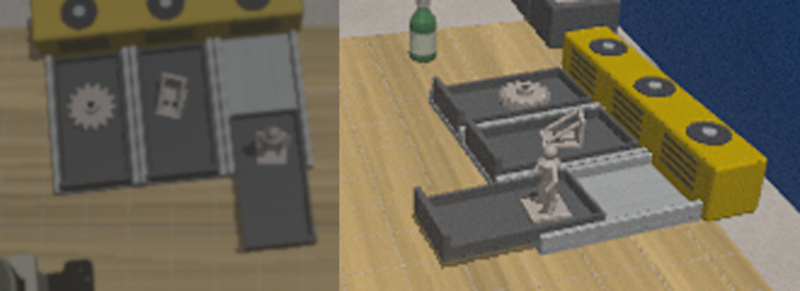

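The figure tray is out about 103 mm from where it started (it began 0–10 mm out). The figure is standing, the gear and bracket trays are home, and the robot is clear. I hand in.

Run:
```python
from h import *
print(r.get_obs()["clock"],r.get_obs()["ft_force"]);print(r.sign_off())
```

```text
19.9 [0.45784644 0.23518351 0.24986431]
the job is handed in; nothing more can be done
None
```

I pushed the gear tray fully home first, then drew the figure tray out to its stop, let go and moved clear. The job was handed in at 19.9 s, within the 51 s limit.

- **Gear tray:** I pushed it with closed fingertips at about 2 N. At the stop the force rose to about 11 N along the push direction with no further movement.
- **Figure tray:** I hooked the fingertips behind the lip and drew it out at about 30 mm/s. At the outer stop the force rose to about 14 N with no further movement.
- **Last look:** The final pictures show the figure standing, the gear tray still home, the bracket tray where it was and the gripper well clear. The wrist force read near zero.
- **Travel:** The masks put the figure tray's travel at about 103 mm from a start of 0 to 10 mm out, which fits the 110 mm stop.

**Checks that disagreed:**
- The last side-camera network mark for the figure landed on the gear. The top camera and the picture itself showed the figure correctly.
- The final top mask for the gear tray came back empty, but its lip marks and the picture show it home.
- Lip positions found by touch and by sight differed by about 4 mm.

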